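# Close and lock the kiln controller's fuse bay

### The job

Close the open fuse bay of the kiln controller with its loose cover: tuck the cover's thin lip under the ledge at the bay's lower end with the top edge still raised, then swing the top edge down until the cover lies flush. Then lock it: pull the knob out, turn it counter-clockwise as far as it goes so that its arm points over the cover between the two small ridges, push it fully back in and let go. Leave the tiles, jar, brick and tin where they are.

Things in the scene. Friction and masses are not known exactly. Their poses are not given: they have to be found in the camera images.
- controller: Grey wedge-shaped kiln controller, fixed on the bench, about 240 deep x 190 wide. Its face slopes up away from the robot at 0.24 rad. Origin: on the bench under its middle; x level towards the high side, z up.
- bay: Frame of the sloping face: x up the slope, y left, z square out of the face; origin on the rest rim (z = 0) at the middle of the bay's lower end wall. The bay is a recess x 0 to 136, y -69 to 69 mm; a rim 12 wide at the sides, 28 at the lower and 10 at the upper end carries the cover. Shut, the cover has its origin at x 72 to 76, y 0, z 0, its axes parallel to these.
- ledge_edge (a point): Middle of the free lower edge of the ledge that overhangs the bay's lower end: bay x = 11, z = 9 mm. The ledge spans bay x 0 to 11, z 9 to 12, the whole width, leaving a slot 9 high and 11 deep above the rim. Axes as the bay's.
- deck (a point): Point on the deck above the bay, at the knob's axis: bay x = 166, y = 0, z = 10 mm. The deck (x 136 to 215) and side frames have their top at bay z = 10. Two guard rails 8 mm thick stand at y = +-86, x 12 to 195, up to z = 38. Axes as the bay's.
- cover: Loose grey cover, about 0.28 kg, flat on the bench. Plate 120 (x) x 130 (y) x 10; origin mid underside, z out of the upper face. Steel lip 120 wide, 4 thick, level with the underside, projects 12 at the -x edge. Grip rib in the middle, 10 thick (x) x 64 long (y), top at z = 44. Two ridges by the +x (top) edge: x 46 to 60, inner faces y = +-15, 6 thick, top z = 18 mm.
- cover_lip (a point): Middle of the tip of the cover's lip, on the underside: cover x = -72 mm, z = 0. When hooked it lies in the slot under the ledge, up to 7.5 mm from the bay's lower end wall. Axes as the cover's.
- cover_top_edge (a point): Middle of the cover's top edge, on the underside: cover x = +60 mm, z = 0.
- knob_grip (a point): On the knob's axis (square to the face), 32 mm above the deck when in and 12 below the grip's top. The black grip is a bar 44 x 12 x 30 tall (bay z 24 to 54 when in). Under it, in line with it, a steel arm 10 wide, 6 thick reaches 50 from the axis to one side (bay z 12 to 18); hub radius 13, to z = 22. Turns with the knob; axes as the bay's when lock_turn is 0.
- lock_pull (a joint): How far the knob is pulled out along the bay's z, m: 0 fully in, 0.016 fully out. Slides with about 2.5 N of friction and stays where it is left.
- lock_turn (a joint): Turn of the knob, rad, counter-clockwise seen from above. The arm points at angle 1.64 + value from bay +x about z: near 0 to +y, clear of the bay; at the stop, 1.5, to -x over the cover's top edge. Stays where left (0.03 N m of friction). Pushed in, the arm hits a cover ridge part way; 10 mm or more out it passes over.
- tile_stack: Bystander: upright stack of 14 tiles 100 x 100, 126 tall, origin under its middle.
- glaze_jar: Bystander: closed jar, 72 across, 110 tall, origin under its middle.
- oxide_tin: Bystander: closed round tin, 68 across, 130 tall, origin under its middle.
- kiln_brick: Bystander: brick 65 x 114, 100 tall, origin under its middle.
There are look-alikes about, which are no part of the job. Of the things shaped like the cover, the grey one is meant.

How it is judged:
On the way, in this order (a step that is already met when the one before it is completed fails the run):
1. the lip is under the ledge with the cover's top edge still raised (x of cover_lip in the frame of bay between -0.003 and 0.0075 m and z of cover_lip in the frame of bay between -0.003 and 0.0055 m and y of cover_lip in the frame of bay between -0.008 and 0.008 m and angle between the z axis of cover and the z axis of bay, either way round above 0.07 rad and z of cover_top_edge in the frame of bay above 0.008 m), for 0.1 s.
2. the cover is swung shut, flush, lip under the ledge (x of cover_lip in the frame of bay between -0.003 and 0.0075 m and z of cover_lip in the frame of bay between -0.003 and 0.0055 m and y of cover_lip in the frame of bay between -0.008 and 0.008 m and angle between the z axis of cover and the z axis of bay, either way round below 0.04 rad and z of cover_top_edge in the frame of bay below 0.003 m), for 0.2 s.
3. with the cover shut the knob is pulled out (all of step 2 and value of joint lock_pull above 0.007 m and value of joint lock_turn below 0.8 rad), for 0.1 s.
4. the knob is turned to its stop while out (all of step 2 and value of joint lock_pull above 0.006 m and value of joint lock_turn above 1.3 rad), for 0.1 s.
At the end, for the whole second after the job is handed in: The cover lies flush in the bay (within 0.04 rad and 3 mm), its lip under the ledge within 7.5 mm of the end wall, at rest; the knob is turned past 1.3 rad and pushed in to within 3 mm (all of step 2 and value of joint lock_pull below 0.003 m and value of joint lock_turn above 1.3 rad and linear speed of cover below 0.02 m/s); the robot touches nothing.
It fails at once if a bystander (tiles, jar, brick, tin) is moved more than 25 mm (distance of any of tile_stack, glaze_jar, kiln_brick, oxide_tin from where it was at the start of the episode above 0.025 m).
It also fails if it takes over 61 s, if anything falls off the work surface, if the arm or the gripper's body presses on something with over 40 N, if the wrist force passes 120 N, or if a joint passes its speed limit or range.

### The arm

A 7-joint arm with a two-finger parallel gripper is mounted at the origin on the work surface. World frame = base frame: x ahead of the robot, y to its left, z up, the work surface at z = 0. Lengths are in m, angles in rad, forces in N, time in s.
With the tool pointing down it reaches from about 0.35 to 0.9 m from the base axis. Payload 8.1 kg.
Tool frame: the origin (TCP) lies at the very end of the fingers, on their centre line; the grasp point (between the pads) lies arm.grip_point_offset behind it (arm.grip_point_offset is the distance from the TCP to the grasp point, in m); z points along the fingers, y is the line along which they close (so a half turn about z gives the same grasp; the last joint's range is limited). The gripper opens to 92 mm and grips with 3 to 60 N. Pads are 19 mm wide; open, the fingers measure 130 mm over their backs; the gripper's body (75 mm by 190 mm) begins 47 mm behind the grasp point.
Start: joints at [-1.235, 0.434, 0.025, 1.573, -0.012, 1.134, -0.075], TCP at [0.266, 0.566, 0.227] pointing down, gripper open.
Joint ranges: [-2.62, 2.62], [-0.44, 2.09], [-1.27, 1.32], [0.08, 2.57], [-1.32, 4.46], [0.12, 2], [-2.74, 2.74]. Speed limits (rad/s): [2.22, 2.22, 3.01, 3.01, 3.14, 3.14, 3.14].

### API

Orientations are given as a rotation vector (axis times angle).
In Python, from cell import arm gives the robot as it stands. The module is installed in compiled form; this text tells all that it offers.
- The arm moves only by the shell command python3 -m creep 'ROWS' [OPENING] [FORCE]. ROWS is JSON, a list of rows, each a list of 6 numbers: the shift along the tool's x, y, z scaled (see below), then the turn, a rotation vector about the tool's x, y, z scaled (see below). A call has 1 to 20 rows; each row shifts and turns the commanded pose from where the row before left it, along the tool's axes as they then stand; what a row does not reach is not made up. The controller multiplies each number of a shift by 0.4 m and each number of a turn by 120 degrees. A row lasts 1/12 s, in which the tool goes at most 41.7 mm and 7.16 degrees, less where a joint would pass 70% of its speed; a pose out of reach is approached as far as the arm can. A call with a number of a shift or a turn outside -1 to 1 is refused whole. A call with a gripper value outside its range is refused whole. OPENING is the closure, from -1 (fully open) to 1 (shut), set as the call begins (- or left out, the last holds). The fingers move at their own pace and stop on an object; FORCE is the grip in N (left out, the last holds). Time passes only in rows, so rows that do not move let the fingers close. It gives the time, the measured TCP pose, the force, the opening and the grip force at its end, in the units of the state.
- arm.observe(): the state, without advancing time (a new reading comes with each control period).
- arm.get_image(name): name is "side" or "top" or "wrist"; returns a dict with "frame" (420x560x3 uint8, red, green, blue), "intrinsics" (3x3 intrinsics, pixels), "rvec" (rotation vector, rad) and "tvec" (3), from world to camera coordinates, as OpenCV has them; the wrist camera has in their place "mount" (4x4, takes a point from camera to tool coordinates, whose origin is the TCP and whose axes are the flange's). Camera axes: x right, y down, z forward; pixel columns grow to the right and rows downward; lengths in m; the calibration is good to about 2 mm. A picture is of the moment at which its call begins: read the wrist's pose just before it. There is no depth.
- arm.sign_off(): hands the job in; it is judged then, once.
The state is a dict: "clock": time; "joints": joint angles; "dq": joint speeds; "joint_efforts": joint torques, N m; "position": TCP position; "ee_rot": TCP orientation; "force": force on the tool from outside, world axes, zero at the start; "ft_torque": the same for the moment, N m; "width": opening from 0.0 (shut) to 1.0 (fully open); "gripper_force": force on a finger pad.
Only numpy, scipy, OpenCV 4.12 (cv2) and the standard library are available. Lean on these libraries where they do the work, as an engineer would, in place of code of your own. Each camera call takes 0.05 s, during which the arm holds its last target. There are 200 camera calls.

## Working session

There is one attempt and no reset: what is moved stays moved. The work goes in short steps, Python scripts to look and compute and a shell command to move; the robot and the scene stay as the last step left them, time stands still between calls to the robot, and variables do not carry over. Pictures are saved under pics/ and viewed, at most 10 in all, crops included, and the job is handed in when it is done.

```bash
mkdir -p pics; python3 - <<'E'
from cell import arm
import cv2, numpy as np
s=arm.observe(); print({k:np.round(v,4).tolist() for k,v in s.items()}); print(arm.grip_point_offset)
for n in("top","side"):
    d=arm.get_image(n); cv2.imwrite(f"pics/{n}0.png",cv2.resize(d["frame"][:,:,::-1],(800,600),interpolation=cv2.INTER_CUBIC)); print(n,np.round(d["intrinsics"],2).tolist(),d["rvec"],d["tvec"])
E
```

```text
{'clock': 0.0, 'joints': [-1.2346, 0.4353, 0.025, 1.5741, -0.0116, 1.134, -0.0751], 'dq': [-0.001, 0.0001, -0.0008, -0.0, -0.0001, -0.0006, 0.0006], 'joint_efforts': [-0.0002, -66.7855, 0.9852, -31.4463, -0.0605, 0.0428, 0.0002], 'position': [0.2654, 0.5653, 0.2259], 'ee_rot': [-0.6838, -3.066, 0.0025], 'force': [0.3149, -0.0476, 0.4382], 'ft_torque': [0.0086, 0.0033, -0.0288], 'gripper_force': 0.0, 'width': 0.9964}
0.0188
top [[449.4, 0.0, 276.25], [0.0, 449.4, 212.05], [0.0, 0.0, 1.0]] [ 2.17415311 -2.1385436   0.1321464 ] [-0.04262593  0.51731346  1.63284594]
side [[388.03, 0.0, 282.92], [0.0, 388.03, 210.19], [0.0, 0.0, 1.0]] [ 2.14567078 -0.76579377  0.38214407] [-0.4128927   0.26750349  0.99766622]
```

View pics/top0.png

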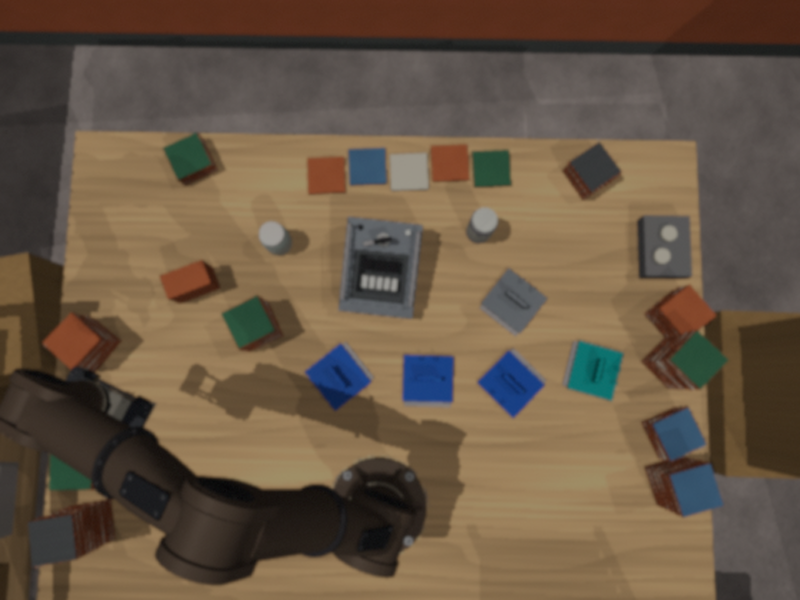

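View pics/side0.png

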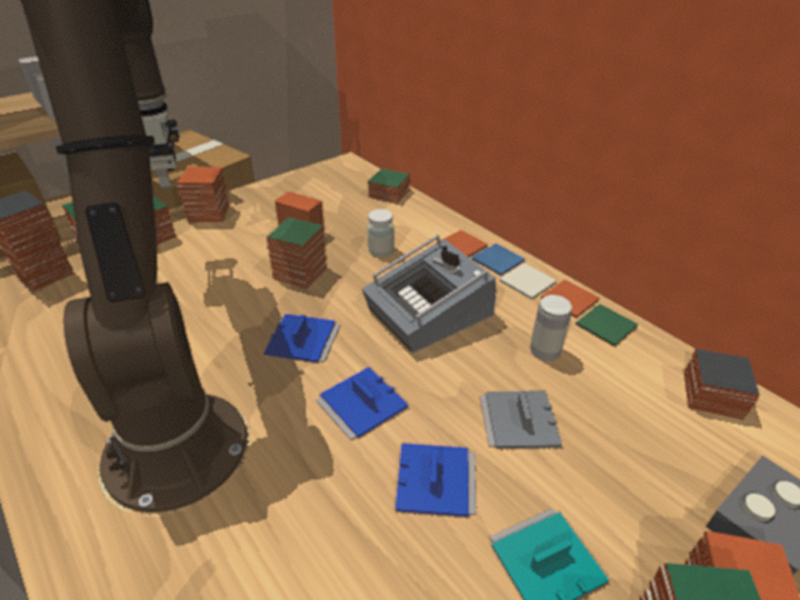

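The top view shows the controller at about (382,267) and the grey cover at (514,300). The jar and tin are at (273,238) and (483,224), and the tile stack is at (250,322). The side view shows the cover at (522,418), with its lip to the left. I'll take enlarged crops next.

```bash
cat > h.py <<'E'
import numpy as np, cv2
from cell import arm
from scipy.spatial.transform import Rotation as R
from scipy.optimize import least_squares
def cam(n,im=None):
    d=im or arm.get_image(n); return d
def proj(d,P):
    return cv2.projectPoints(np.float64(P).reshape(-1,1,3),np.float64(d["rvec"]),np.float64(d["tvec"]),d["intrinsics"],None)[0].reshape(-1,2)
def ray(d,uv,z):
    Rm=R.from_rotvec(d["rvec"]).as_matrix(); c=-Rm.T@d["tvec"]
    v=Rm.T@np.linalg.inv(d["intrinsics"])@np.r_[uv,1.]; return c+v*(z-c[2])/v[2]
def wristcam(s,d):
    T=np.eye(4);T[:3,:3]=R.from_rotvec(s["ee_rot"]).as_matrix();T[:3,3]=s["position"]
    W=np.linalg.inv(T@np.array(d["mount"])); d["rvec"]=R.from_matrix(W[:3,:3]).as_rotvec(); d["tvec"]=W[:3,3]; return d
def crop(im,x0,y0,w,h,W,H):
    return cv2.resize(im[y0:y0+h,x0:x0+w,::-1],(W,H),interpolation=cv2.INTER_CUBIC)
E
python3 - <<'E'
from h import *
import pickle
t=cam("top");s=cam("side");pickle.dump((t,s),open("c.pkl","wb"))
A=np.hstack([crop(t["frame"],230,145,80,60*1,400,300),crop(t["frame"],325,180,80,60,400,300)])
B=np.hstack([crop(s["frame"],250,160,100,75+10,400,340)[:300],crop(s["frame"],330,265,80,60,400,300)])
cv2.imwrite("pics/c1.png",np.vstack([A,B]))
print(ray(t,[360,210],0.01),ray(t,[267,187],.06))
E
```

```text
[ 0.53363746 -0.3484266   0.01      ] [0.60648569 0.00130102 0.06      ]
```

View pics/c1.png

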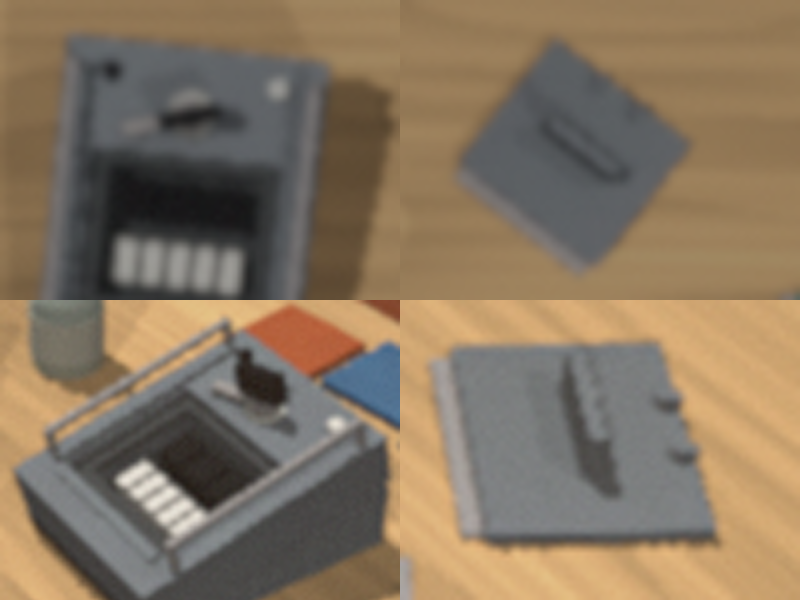

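The crops show the cover's lip at the lower left, at (460,175) to (580,272), and its ridges at the upper right. The knob arm points left. In the side crop the rail ends are at (50,435), (225,322), (170,548) and (360,428). Next I'll fit both poses.

```bash
cat >> h.py <<'E'
def pose(p,pitch=0.):  # x,y,z,yaw ; pitch up the slope
    return R.from_euler("ZY",[p[3],-pitch]).as_matrix(), np.array(p[:3])
def fit(obs,p0,pitch,fixz=None):
    def f(p):
        if fixz is not None: p=np.r_[p[:2],fixz,p[2]]
        Rm,t=pose(p,pitch); return np.concatenate([(proj(d,np.array(P)/1e3@Rm.T+t)-uv).ravel() for d,P,uv in obs])
    r=least_squares(f,p0,loss="soft_l1",x_scale=[.01]*len(p0)); return r.x,f(r.x).reshape(-1,2)
E
python3 - <<'E'
from h import *
import pickle
t,s=pickle.load(open("c.pkl","rb"))
T=lambda a,ox,oy,sx,cx,cy:(np.array(a,float)-[cx,cy])/sx+[ox,oy]-0.4
co=[(t,[(60,65,10),(60,-65,10),(-72,60,4),(-72,-60,4),(0,32,44),(0,-32,44)],T([(556,40),(690,145),(460,178),(580,272),(545,123),(628,177)],325,180,5,400,0)),
    (s,[(-60,65,10),(60,65,10),(60,-65,10),(-72,60,4),(-72,-60,4)],T([(452,348),(660,343),(715,538),(432,360),(465,535)],330,265,5,400,300))]
p,r=fit(co,[.53,-.35,-.66],0,0.);print(p.round(4),r.round(1).tolist())
bo=[(t,[(215,95,10),(215,-95,10),(136,69,10),(136,-69,10)],T([(70,37),(327,65),(95,152),(278,170)],230,145,5,0,0)),
    (s,[(12,86,38),(195,86,38),(12,-86,38),(195,-86,38),(215,-95,10)],T([(50,435),(225,322),(170,548),(360,428),(387,437)],250,160,4,0,300))]
p,r=fit(bo,[.53,0,.04,-.1],.24);print(p.round(4),r.round(1).tolist())
st=arm.observe();print(R.from_rotvec(st["ee_rot"]).as_matrix().round(3).tolist()); d=arm.get_image("wrist");print(np.array(d["mount"]).round(3).tolist(),d["intrinsics"][0][0])
E
```

```text
[ 0.5341 -0.3504 -0.6651] [[0.8, -0.7], [1.4, -0.2], [-0.7, -0.4], [0.5, 0.9], [1.8, -0.9], [-1.1, -0.9], [-0.5, -0.2], [-0.1, 0.3], [0.2, -0.7], [-0.7, 0.2], [-1.2, 0.5]]
[ 0.5108  0.0098  0.0515 -0.0844] [[-0.2, -0.4], [1.2, -0.8], [0.0, -0.7], [1.5, -0.5], [-1.2, -0.1], [-0.7, 0.4], [-0.2, 0.3], [-0.8, -1.2], [-0.1, 1.0]]
[[-0.905, 0.425, -0.0], [0.425, 0.905, -0.001], [-0.0, -0.001, -1.0]]
[[0.001, -0.959, -0.284, 0.077], [1.0, 0.001, -0.001, -0.002], [0.001, -0.284, 0.959, -0.159], [0.0, 0.0, 0.0, 1.0]] 376.09318355270824
```

```bash
cat >> h.py <<'E'
def go(t,Rt,n=None,zup=None):
    """print units to move from measured pose to t,Rt"""
    s=arm.observe(); Rc=R.from_rotvec(s["ee_rot"]).as_matrix()
    sh=Rc.T@(np.array(t)-s["position"]); rv=R.from_matrix(Rc.T@Rt).as_rotvec()
    print("clk %.2f"%s["clock"],"shift units",(sh/.4).round(4),"turn units",(np.degrees(rv)/120).round(4),"| min rows",np.ceil([np.linalg.norm(sh)/.0417,np.degrees(np.linalg.norm(rv))/7.16]),
     "F",np.round(s["force"],1),"w",round(s["width"]*92,1),"j",np.round(s["joints"],2))
FL=np.array([[0,1,0],[1,0,0],[0,0,-1.]]) # tool axes (cols) in cover/bay axes: x->+y, y->+x, z->-z
COVER=[.5341,-.3504,0,-.6651]; BAY=[.5108,.0098,.0515,-.0844]
def incover(tcp,p=COVER):  # tcp in cover mm
    Rm,t=pose(p); return t+Rm@(np.array(tcp)/1e3), Rm@FL
def inbay(tcp,p=BAY,tilt=0.,yaw=0.):
    Rm,t=pose(p,.24); Q=Rm@R.from_euler("ZY",[yaw,-tilt]).as_matrix(); return t+Rm@(np.array(tcp)/1e3), Q@FL
E
A='[-0.0632,-0.0714,0.0026,0,0,0]'
python3 -m creep '[[-0.0632,-0.0714,0.002,0,0,0],[-0.0632,-0.0714,0.002,0,0,0],[-0.0632,-0.0714,0.002,0,0,0],[-0.0632,-0.0714,0.002,0,0,0],[-0.0632,-0.0714,0.002,0,0,0],[-0.0632,-0.0714,0.002,0,0,0],[-0.0632,-0.0714,0.002,0,0,0],[-0.0632,-0.0714,0.002,0,0,0],[-0.0632,-0.0714,0.002,0,0,0],[-0.0632,-0.0714,0.002,0,0,0],[-0.0632,-0.0714,0.002,0,0,0],[-0.0632,-0.0714,0.002,0,0,0]]' -1
python3 -c "
from h import *
go(*incover([0,0,200]))"
```

```text
clock: 1.25
position: [0.3946, 0.1248, 0.2173]
ee_rot: [0.684, 3.066, 0.001]
force: [0.0, 0.1, -0.5]
width: 1.0
gripper_force: 0.0
clk 1.25 shift units [-0.8203 -0.9275  0.0428] turn units [ 3.000e-04 -2.000e-04  8.581e-01] | min rows [12. 15.] F [ 0.   0.1 -0.5] w 92.0 j [-0.66  0.09  0.25  2.08 -0.03  0.97  0.73]
```

Moves track the commands well. I'll finish the transfer, then turn.

```bash
python3 -m creep '[[-0.0631,-0.0713,0.0033,0,0,0],[-0.0631,-0.0713,0.0033,0,0,0],[-0.0631,-0.0713,0.0033,0,0,0],[-0.0631,-0.0713,0.0033,0,0,0],[-0.0631,-0.0713,0.0033,0,0,0],[-0.0631,-0.0713,0.0033,0,0,0],[-0.0631,-0.0713,0.0033,0,0,0],[-0.0631,-0.0713,0.0033,0,0,0],[-0.0631,-0.0713,0.0033,0,0,0],[-0.0631,-0.0713,0.0033,0,0,0],[-0.0631,-0.0713,0.0033,0,0,0],[-0.0631,-0.0713,0.0033,0,0,0],[-0.0631,-0.0713,0.0033,0,0,0]]'
python3 -m creep '[[0,0,0,0,0,0.0572],[0,0,0,0,0,0.0572],[0,0,0,0,0,0.0572],[0,0,0,0,0,0.0572],[0,0,0,0,0,0.0572],[0,0,0,0,0,0.0572],[0,0,0,0,0,0.0572],[0,0,0,0,0,0.0572],[0,0,0,0,0,0.0572],[0,0,0,0,0,0.0572],[0,0,0,0,0,0.0572],[0,0,0,0,0,0.0572],[0,0,0,0,0,0.0572],[0,0,0,0,0,0.0572],[0,0,0,0,0,0.0572],[0,0,0,0,0,0]]'
python3 -c "
from h import *
go(*incover([0,0,200]))
s=arm.observe();d=wristcam(s,arm.get_image('wrist'))
import pickle;pickle.dump(d,open('w1.pkl','wb'))
cv2.imwrite('pics/w1.png',crop(d['frame'],0,0,560,420,800,600))
print(proj(d,[incover(np.array(P))[0] for P in [(60,65,10),(60,-65,10),(-60,65,10),(-60,-65,10),(0,32,44),(0,-32,44),(-72,60,4),(-72,-60,4)]]).round(1)*10/7)
"
```

```text
clock: 2.33
position: [0.5343, -0.3501, 0.1997]
ee_rot: [-0.683, -3.066, -0.001]
force: [1.6, -0.0, 0.7]
width: 1.001
gripper_force: 0.0
clock: 3.67
position: [0.5342, -0.348, 0.1995]
ee_rot: [-2.828, -1.367, 0.001]
force: [-0.6, 0.5, -0.9]
width: 1.0
gripper_force: 0.0
clk 3.67 shift units [-0.0049  0.0035 -0.0012] turn units [-0.0003  0.0002 -0.0024] | min rows [1. 1.] F [-0.6  0.5 -0.9] w 92.0 j [-0.11  0.64  0.99  1.63 -0.56  1.19  0.34]
[[494.         167.28571429]
 [485.14285714 359.71428571]
 [303.14285714 168.14285714]
 [313.28571429 360.28571429]
 [398.85714286 228.        ]
 [399.14285714 331.42857143]
 [286.42857143 175.85714286]
 [297.14285714 350.57142857]]
```

View pics/w1.png

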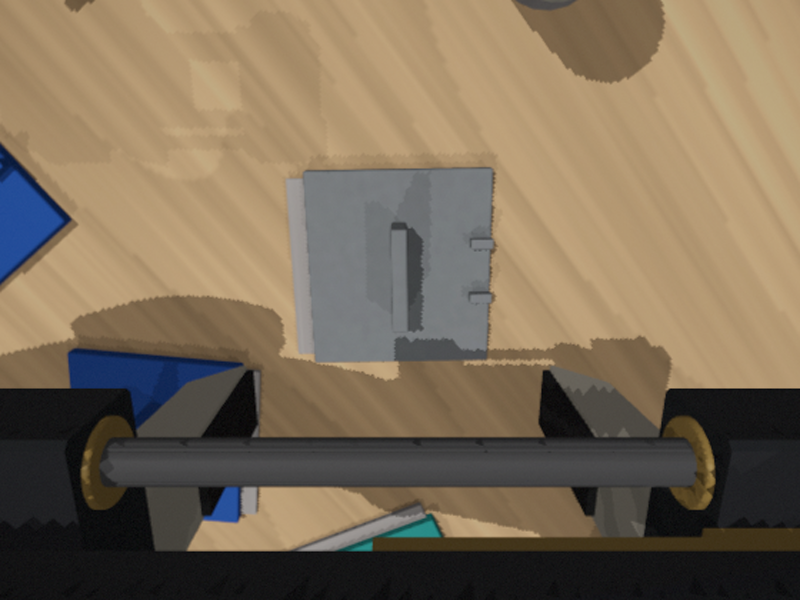

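The wrist view matches the fit to about 3 px: plate corners at (492,168), (487,359), (303,172) and (315,361), lip corners at (287,180) and (300,354). I'll refine the pose and work out the descent.

```bash
python3 -c "
from h import *
import pickle
d=pickle.load(open('w1.pkl','rb'))
o=[(d,[(60,65,10),(60,-65,10),(-60,65,10),(-60,-65,10),(-72,60,4),(-72,-60,4),(0,32,44),(0,-32,44)],np.array([(492.5,168),(487.5,359),(303,171),(315,361),(287,179.5),(300,354),(399,228),(399.5,330)])*.7)]
p,r=fit(o,[.53,-.35,-.66],0,0.);print(p.round(4).tolist(),r.round(1).tolist())
C=[p[0],p[1],0,p[2]]
go(*incover([0,0,14],C))"
```

```text
[0.5342, -0.3512, -0.6497] [[0.5, -0.9], [-0.1, 0.2], [-0.3, -0.3], [0.4, 0.9], [-0.7, -0.7], [-0.5, -0.9], [-0.1, 0.7], [0.9, 1.6]]
clk 3.72 shift units [-0.0056  0.005   0.4639] turn units [-0.0003  0.0003 -0.0063] | min rows [5. 1.] F [ 0.1  0.9 -0.1] w 92.1 j [-0.1   0.64  0.99  1.63 -0.56  1.19  0.35]
```

```bash
python3 -m creep '[[-0.0056,0.005,0,0,0,-0.0063],[0,0,0.08,0,0,0],[0,0,0.09,0,0,0],[0,0,0.09,0,0,0],[0,0,0.09,0,0,0],[0,0,0.07,0,0,0],[0,0,0.043,0,0,0],[0,0,0,0,0,0],[0,0,0,0,0,0]]' 0.1
python3 -m creep '[[0,0,0,0,0,0],[0,0,0,0,0,0],[0,0,0,0,0,0],[0,0,0,0,0,0],[0,0,0,0,0,0],[0,0,0,0,0,0],[0,0,0,0,0,0],[0,0,0,0,0,0]]' 1 50
python3 -c "
from h import *
go(*incover([0,0,14],[.5342,-.3512,0,-.6497]))"
```

```text
clock: 4.47
position: [0.5339, -0.3516, 0.0141]
ee_rot: [-2.813, -1.398, 0.001]
force: [-0.0, 0.4, -0.3]
width: 0.461
gripper_force: 0.0
clock: 5.13
position: [0.5343, -0.3513, 0.015]
ee_rot: [-2.816, -1.393, -0.0]
force: [-1.8, 2.1, 4.0]
width: 0.107
gripper_force: 50.0
clk 5.13 shift units [-0.     -0.0003  0.0025] turn units [ 0.     -0.0002 -0.0009] | min rows [1. 1.] F [-1.8  2.1  4. ] w 9.8 j [ 0.    0.83  0.81  1.77 -0.76  0.88  0.51]
```

```bash
python3 -m creep '[[0,0,-0.02,0,0,0],[0,0,-0.06,0,0,0],[0,0,-0.09,0,0,0],[0,0,-0.1,0,0,0],[0,0,-0.1,0,0,0],[0,0,-0.1,0,0,0],[0,0,-0.1,0,0,0],[0,0,-0.1,0,0,0],[0,0,0,0,0,0]]'
python3 -c "
from h import *
go(*inbay([75,-130,280]))"
```

```text
clock: 5.88
position: [0.5354, -0.3546, 0.2912]
ee_rot: [2.808, 1.388, 0.008]
force: [0.0, -1.1, -2.1]
width: 0.108
gripper_force: 50.0
clk 5.88 shift units [ 0.4208 -0.4126 -0.1298] turn units [-0.1065  0.034  -0.2698] | min rows [6. 5.] F [ 0.  -1.1 -2.1] w 10.0 j [-0.12  0.57  1.04  1.49 -0.5   1.35  0.3 ]
```

```bash
python3 -m creep '[[0.052,-0.052,-0.0162,0,0,0],[0.0527,-0.0516,-0.0162,0,0,0],[0.0527,-0.0516,-0.0162,0,0,0],[0.0527,-0.0516,-0.0162,0,0,0],[0.0527,-0.0516,-0.0162,0,0,0],[0.0527,-0.0516,-0.0162,0,0,0],[0.0527,-0.0516,-0.0162,0,0,0],[0.0527,-0.0516,-0.0162,0,0,0],[0,0,0,-0.0178,0.0057,-0.045],[0,0,0,-0.0178,0.0057,-0.045],[0,0,0,-0.0178,0.0057,-0.045],[0,0,0,-0.0178,0.0057,-0.045],[0,0,0,-0.0178,0.0057,-0.045],[0,0,0,-0.0178,0.0057,-0.045],[0,0,0,0,0,0],[0,0,0,0,0,0]]'
python3 -c "
from h import *
go(*inbay([75,-130,280]))
s=arm.observe();d=wristcam(s,arm.get_image('wrist'))
import pickle;pickle.dump(d,open('w2.pkl','wb'))
cv2.imwrite('pics/w2.png',crop(d['frame'],0,0,560,420,800,600))
Rm,t=pose(BAY,.24)
print((proj(d,[t+Rm@np.array(P)/1e3 for P in [(215,95,10),(215,-95,10),(136,69,10),(136,-69,10),(12,86,38),(195,86,38),(12,-86,38),(195,-86,38),(11,69,12),(11,-69,12)]])*10/7).round(1).tolist())
"
```

```text
clock: 7.22
position: [0.5041, -0.1171, 0.3345]
ee_rot: [2.187, 2.007, 0.243]
force: [0.0, 0.1, -2.6]
width: 0.104
gripper_force: 50.0
clk 7.22 shift units [-0.0073  0.0094 -0.0154] turn units [-0.0044 -0.0043 -0.0013] | min rows [1. 1.] F [ 0.   0.1 -2.6] w 9.6 j [-1.01 -0.04  1.17  1.9   0.01  1.02  0.08]
[[612.8, -74.3], [586.0, 208.7], [494.4, -30.3], [485.6, 174.4], [308.1, -74.0], [596.1, -75.6], [319.3, 200.2], [572.1, 200.0], [314.2, -30.3], [322.1, 174.7]]
```

View pics/w2.png

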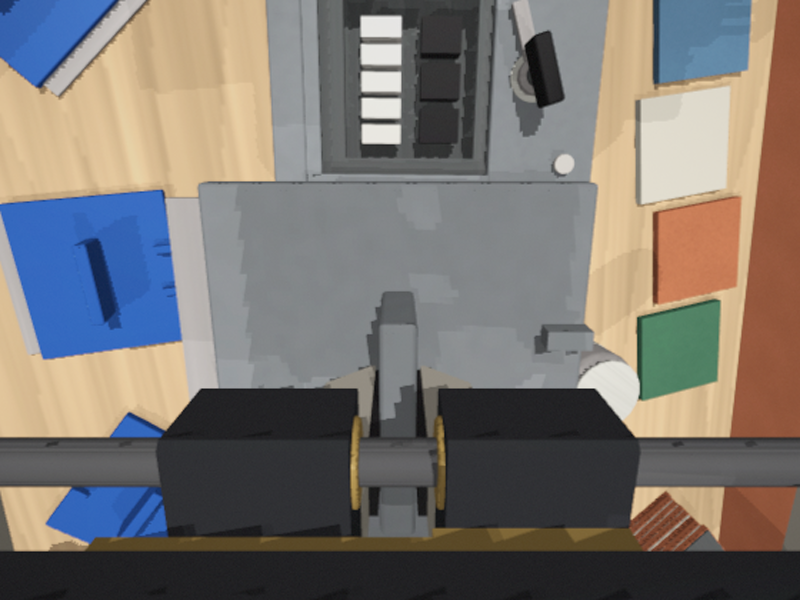

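The wrist view shows the recess corner at (489,174), the ledge edge at column 322 and the deck edge at (607,0) to (589,180), all within 2–4 px of the predictions. The held cover's corners are at (200,183) and (596,183), with a lip corner at (167,198). Next I'll check how the cover sits in the grip.

```bash
cat >> h.py <<'E'
OFF=np.array([0,0,15.])  # TCP in cover axes, mm
def hook(tipx,tipz,tilt,tipy=0.,yaw=0.,p=BAY):
    Q=R.from_euler("ZY",[yaw,-tilt]).as_matrix()
    return inbay(np.array([tipx,tipy,tipz])+Q@(OFF+[72,0,0]),p,tilt,yaw)
E
python3 -c "
from h import *
import pickle
d=pickle.load(open('w2.pkl','rb'));M=np.linalg.inv(np.array(d['mount']))
K=dict(rvec=R.from_matrix(M[:3,:3]).as_rotvec(),tvec=M[:3,3],intrinsics=d['intrinsics'])
P=np.array([(-60,65,10),(60,65,10),(-72,60,4),(0,32,44.),(52,15,18)]);uv=np.array([(200,184),(596,184),(166,198),(398,293),(566,326)])*.7
f=lambda q:proj(K,(P-OFF-[q[0],q[1],0])@R.from_rotvec([q[2],0,q[3]]).as_matrix().T@FL/1e3)
print((f([0]*4)-uv).round(1).tolist())
r=least_squares(lambda q:(f(q)-uv).ravel(),[0]*4,loss='soft_l1',x_scale=[1,1,.01,.01]);print(r.x.round(3),r.fun.round(1))
go(*hook(22,30,.15))"
```

```text
[[-1.8, -0.2], [2.1, 0.2], [1.1, 0.6], [0.0, 22.3], [-0.6, 17.2]]
[-1.428 -4.179 -0.103  0.044] [  0.2  -2.8  -6.  -14.7   4.1   0.3  -0.5   1.    0.5   1.3]
clk 7.27 shift units [0.313  0.0523 0.5478] turn units [-0.076  -0.0035 -0.0016] | min rows [7. 2.] F [ 1.5  0.6 -2.3] w 9.5 j [-1.01 -0.03  1.17  1.9   0.01  1.02  0.08]
```

The grip offset matches to about 1 mm. The rib end's top edge at row 325 also agrees. Now I'll move to a point above the hooking pose.

```bash
python3 -c "
from h import *
go(*hook(16.5,60,.15))"
```

```text
clk 7.27 shift units [0.3135 0.0378 0.4729] turn units [-0.076  -0.0035 -0.0016] | min rows [6. 2.] F [ 1.5  0.6 -2.3] w 9.5 j [-1.01 -0.03  1.17  1.9   0.01  1.02  0.08]
```

```bash
python3 -m creep '[[0.05,0.006,0.03,0,0,0],[0.08,0.01,0.03,0,0,0],[0.08,0.01,0.04,0,0,0],[0.06,0.01,0.06,0,0,0],[0.03,0.002,0.07,0,0,0],[0.0135,0,0.08,0,0,0],[0,0,0.09,0,0,0],[0,0,0.0729,0,0,0],[0,0,0,-0.038,-0.0018,-0.001],[0,0,0,-0.038,-0.0018,-0.001],[0,0,0,0,0,0],[0,0,0,0,0,0],[0,0,0,0,0,0]]'
python3 -c "
from h import *
go(*hook(16.5,60,.15));go(*hook(16.5,12,.15))"
```

```text
clock: 8.35
position: [0.5745, 0.0042, 0.155]
ee_rot: [2.081, 1.918, 0.376]
force: [-0.5, -0.3, -2.5]
width: 0.104
gripper_force: 50.0
clk 8.35 shift units [ 0.0004 -0.0031 -0.0011] turn units [-0.0003  0.0005  0.0015] | min rows [1. 1.] F [-0.5 -0.3 -2.5] w 9.6 j [-0.85  0.33  0.87  2.19 -0.54  0.39  0.33]
clk 8.35 shift units [ 0.0006 -0.021   0.1176] turn units [-0.0003  0.0005  0.0015] | min rows [2. 1.] F [-0.5 -0.3 -2.5] w 9.6 j [-0.85  0.33  0.87  2.19 -0.54  0.39  0.33]
```

```bash
python3 -m creep '[[0.0005,-0.007,0.038,0,0,0.0015],[0,-0.007,0.04,0,0,0],[0,-0.007,0.0396,0,0,0],[0,0,0,0,0,0],[0,0,0,0,0,0]]'
python3 -c "
from h import *
go(*hook(16.5,2,.15))
a=cam('side');
A=crop(a['frame'],240,150,110,82,800,596);
cv2.imwrite('pics/s3.png',A)"
```

```text
clock: 8.77
position: [0.5845, 0.0029, 0.1082]
ee_rot: [2.084, 1.914, 0.377]
force: [0.3, -0.7, -1.7]
width: 0.103
gripper_force: 50.0
clk 8.77 shift units [ 0.0017 -0.0036  0.0244] turn units [-0.0001  0.0006 -0.0002] | min rows [1. 1.] F [ 0.3 -0.7 -1.7] w 9.4 j [-0.67  0.4   0.67  2.2  -0.68  0.28  0.46]
```

View pics/s3.png

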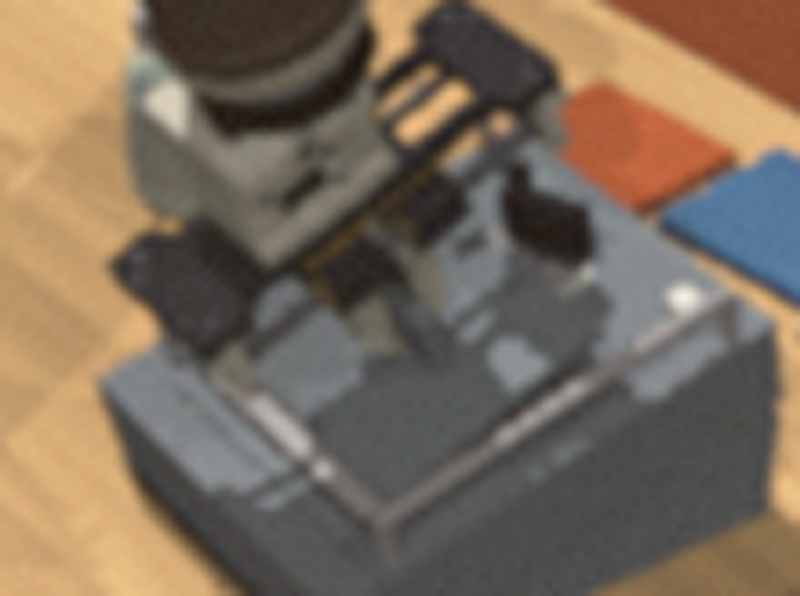

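The lip is just above the ledge slot, rails clear on both sides and the tool clear of the knob. Joint 6 is at 0.28, near its limit, so I'll use a slightly smaller tilt and lower gently.

```bash
python3 -c "
from h import *
go(*hook(16.5,4,.12))"
```

```text
clk 8.82 shift units [ 0.0017 -0.0027  0.0261] turn units [ 0.0148  0.0006 -0.0001] | min rows [1. 1.] F [ 0.1 -0.7 -2.2] w 9.5 j [-0.67  0.4   0.67  2.2  -0.68  0.28  0.46]
```

```bash
python3 -m creep '[[0.001,-0.0013,0.009,0.0074,0.0006,0],[0.0007,-0.0014,0.009,0.0074,0,0],[0,0,0.008,0,0,0],[0,0,0,0,0,0],[0,0,0,0,0,0]]'
python3 -c "
from h import *
go(*hook(16.5,2,.12))"
python3 -m creep '[[0,0,0.0025,0,0,0],[0,0,0.0025,0,0,0],[0,0,0,0,0,0]]'
python3 -c "
from h import *
go(*hook(16.5,0,.12))"
python3 -m creep '[[0,0,0.0025,0,0,0],[0,0,0,0,0,0]]'
```

```text
clock: 9.23
position: [0.5866, 0.0038, 0.0979]
ee_rot: [2.102, 1.933, 0.351]
force: [-0.6, -0.6, -1.6]
width: 0.11
gripper_force: 50.0
clk 9.23 shift units [-0.0009  0.0028  0.0042] turn units [-0.0001 -0.      0.0004] | min rows [1. 1.] F [-0.6 -0.6 -1.6] w 10.1 j [-0.65  0.43  0.66  2.18 -0.69  0.32  0.46]
clock: 9.48
position: [0.5874, 0.0037, 0.0967]
ee_rot: [2.102, 1.933, 0.353]
force: [-4.5, 0.6, 11.3]
width: 0.11
gripper_force: 50.2
clk 9.48 shift units [-0.0009  0.0013  0.0055] turn units [ 0.0003 -0.0005  0.0001] | min rows [1. 1.] F [-4.5  0.6 11.3] w 10.1 j [-0.64  0.43  0.65  2.18 -0.69  0.31  0.47]
clock: 9.65
position: [0.5879, 0.0036, 0.0961]
ee_rot: [2.102, 1.932, 0.354]
force: [-3.7, 0.1, 15.2]
width: 0.108
gripper_force: 50.4
```

Contact came at an estimated lip height of about 2 mm, with 15 N on the rim. I'll lift 1.5 mm and slide under the ledge.

```bash
python3 -m creep '[[0,0.0004,-0.006,0,0,0],[0,0,0,0,0,0]]'
python3 -c "
from h import *
go(*hook(2.5,3.5,.12))"
python3 -m creep '[[0,-0.006,-0.0007,0,0,0],[0,-0.006,-0.0007,0,0,0],[0,-0.006,-0.0007,0,0,0],[0,0,0,0,0,0]]'
python3 -c "
from h import *
go(*hook(2.5,3.5,.12))"
```

```text
clock: 9.82
position: [0.5867, 0.0036, 0.0979]
ee_rot: [2.102, 1.933, 0.352]
force: [0.3, 0.1, -2.4]
width: 0.106
gripper_force: 50.0
clk 9.82 shift units [-0.0006 -0.0319 -0.004 ] turn units [ 0.0001 -0.0003  0.0001] | min rows [1. 1.] F [ 0.3  0.1 -2.4] w 9.8 j [-0.65  0.43  0.66  2.18 -0.69  0.32  0.46]
clock: 10.15
position: [0.5796, 0.0042, 0.0957]
ee_rot: [2.102, 1.933, 0.352]
force: [-0.7, -0.6, 2.6]
width: 0.105
gripper_force: 50.0
clk 10.15 shift units [-0.0004 -0.0133 -0.0027] turn units [ 0.0001 -0.0001  0.0002] | min rows [1. 1.] F [-0.7 -0.6  2.6] w 9.6 j [-0.65  0.42  0.65  2.2  -0.69  0.3   0.46]
```

```bash
python3 -m creep '[[0,-0.005,-0.0015,0,0,0],[0,-0.0045,-0.0007,0,0,0],[0,-0.003,-0.0004,0,0,0],[0,0,0,0,0,0],[0,0,0,0,0,0]]'
python3 -c "
from h import *
go(*hook(2.5,3.5,.12));go(*hook(2.5,2.,.12))"
```

```text
clock: 10.57
position: [0.5743, 0.0047, 0.0946]
ee_rot: [2.103, 1.933, 0.351]
force: [-0.8, 0.0, -1.6]
width: 0.103
gripper_force: 50.0
clk 10.57 shift units [-0.0005  0.0004 -0.0007] turn units [-0.0005 -0.      0.0003] | min rows [1. 1.] F [-0.8  0.  -1.6] w 9.5 j [-0.65  0.42  0.65  2.21 -0.69  0.29  0.47]
clk 10.57 shift units [-0.0005 -0.0001  0.003 ] turn units [-0.0005 -0.      0.0003] | min rows [1. 1.] F [-0.8  0.  -1.6] w 9.5 j [-0.65  0.42  0.65  2.21 -0.69  0.29  0.47]
```

```bash
python3 -m creep '[[0,-0.0025,-0.0003,0,0,0],[0,-0.0025,-0.0003,0,0,0],[0,0,0,0,0,0]]'
python3 -c "
from h import *
go(*hook(0,3.5,.12))"
python3 -m creep '[[0,-0.0025,-0.0003,0,0,0],[0,0,0,0,0,0]]'
python3 -c "
from h import *
go(*hook(0,3.5,.12))"
```

```text
clock: 10.82
position: [0.5735, 0.0045, 0.0948]
ee_rot: [2.102, 1.931, 0.352]
force: [2.7, -1.0, -2.1]
width: 0.105
gripper_force: 50.0
clk 10.82 shift units [-0.0001 -0.0043 -0.0003] turn units [0.0006 0.0001 0.    ] | min rows [1. 1.] F [ 2.7 -1.  -2.1] w 9.7 j [-0.65  0.42  0.65  2.21 -0.7   0.29  0.47]
clock: 10.98
position: [0.5732, 0.0044, 0.095]
ee_rot: [2.101, 1.93, 0.353]
force: [4.2, -0.9, -2.7]
width: 0.105
gripper_force: 50.0
clk 10.98 shift units [ 0.0003 -0.0039  0.0003] turn units [ 0.0013  0.0002 -0.0001] | min rows [1. 1.] F [ 4.2 -0.9 -2.7] w 9.7 j [-0.65  0.41  0.65  2.22 -0.7   0.29  0.47]
```

```bash
cat >> h.py <<'E'
BAY=list(pose(BAY,.24)[1]+pose(BAY,.24)[0]@[.0016,0,.0018])+[BAY[3]]
E
python3 -c "
from h import *
go(*hook(2,1,.12,p=BAY))
T=[hook(2,z,a,p=BAY) for z,a in [(1,.12),(.8,.09),(.6,.06),(.5,.03),(.3,0.01)]]
for (t,A),(u,B) in zip(T,T[1:]): print((A.T@(u-t)/.4).round(4),(np.degrees(R.from_matrix(A.T@B).as_rotvec())/120).round(4))"
```

```text
clk 10.98 shift units [0.0003 0.0049 0.0031] turn units [ 0.0013  0.0002 -0.0001] | min rows [1. 1.] F [ 4.2 -0.9 -2.7] w 9.7 j [-0.65  0.41  0.65  2.22 -0.7   0.29  0.47]
[0.     0.001  0.0059] [0.0143 0.     0.    ]
[-0.      0.001   0.0059] [ 0.0143 -0.     -0.    ]
[0.     0.001  0.0057] [0.0143 0.     0.    ]
[-0.      0.0007  0.0041] [ 0.0095  0.     -0.    ]
```

```bash
python3 -m creep '[[0,0.0045,0.001,0,0,0],[0,0.0045,0.001,0,0,0],[0,0,0,0,0,0],[0,0,0,0,0,0]]'
python3 -c "
from h import *
go(*hook(2,1,.12,p=BAY))"
python3 -m creep '[[0,0.0005,0.003,0.0072,0,0],[0,0.0005,0.003,0.0072,0,0],[0,0.0005,0.003,0.0072,0,0],[0,0.0005,0.003,0.0072,0,0],[0,0,0,0,0,0]]'
python3 -c "
from h import *
go(*hook(2,.6,.06,p=BAY))"
```

```text
clock: 11.32
position: [0.5749, 0.0048, 0.0944]
ee_rot: [2.103, 1.934, 0.351]
force: [-1.4, 0.6, 1.7]
width: 0.107
gripper_force: 50.0
clk 11.32 shift units [-0.001   0.0017  0.0004] turn units [-0.0007 -0.0002  0.0004] | min rows [1. 1.] F [-1.4  0.6  1.7] w 9.8 j [-0.65  0.42  0.65  2.21 -0.7   0.3   0.47]
clock: 11.73
position: [0.5775, 0.0045, 0.0902]
ee_rot: [2.14, 1.969, 0.295]
force: [-4.9, 0.5, 6.8]
width: 0.103
gripper_force: 50.1
clk 11.73 shift units [-0.0009  0.001   0.0001] turn units [-0.0013 -0.0002  0.0004] | min rows [1. 1.] F [-4.9  0.5  6.8] w 9.5 j [-0.66  0.46  0.69  2.15 -0.66  0.4   0.44]
```

```bash
python3 -m creep '[[0,0.0005,0.0022,0.0065,0,0],[0,0.0005,0.0024,0.0072,0,0],[0,0,0,0,0,0]]'
python3 -c "
from h import *
go(*hook(2,.5,.03,p=BAY))"
python3 -m creep '[[0,0.0003,0.0024,0.006,0,0],[0,0.0003,0.0024,0.006,0,0],[0,0,0,0,0,0]]'
python3 -c "
from h import *
go(*hook(2,0,.0,p=BAY))"
```

```text
clock: 11.98
position: [0.5787, 0.0044, 0.0887]
ee_rot: [2.157, 1.984, 0.269]
force: [-3.3, 1.1, 5.0]
width: 0.109
gripper_force: 50.0
clk 11.98 shift units [-0.0009  0.0003  0.0011] turn units [-0.0003 -0.0001  0.0004] | min rows [1. 1.] F [-3.3  1.1  5. ] w 10.1 j [-0.66  0.47  0.7   2.13 -0.65  0.44  0.43]
clock: 12.23
position: [0.5794, 0.0043, 0.0872]
ee_rot: [2.173, 1.998, 0.246]
force: [-6.5, 1.3, 10.9]
width: 0.109
gripper_force: 50.0
clk 12.23 shift units [-0.0008  0.0008  0.0037] turn units [ 0.0022 -0.0002  0.0003] | min rows [1. 1.] F [-6.5  1.3 10.9] w 10.1 j [-0.66  0.49  0.71  2.11 -0.64  0.48  0.42]
```

```bash
python3 -m creep '[[0,0,0.002,0.0022,0,0],[0,0,0.002,0,0,0],[0,0,0,0,0,0]]'
python3 -c "
from h import *
go(*hook(2,0,.0,p=BAY)); print(arm.observe()['ft_torque'])
d=wristcam(arm.observe(),arm.get_image('wrist'));cv2.imwrite('pics/w4.png',crop(d['frame'],0,0,560,420,800,600))
Rm,t=pose(BAY,.24); print((proj(d,[t+Rm@np.array(P)/1e3 for P in [(136,69,10),(14,65,10),(134,65,10),(11,69,12),(166,0,54),(11,0,12)]])*10/7).round(0).tolist())"
```

```text
clock: 12.48
position: [0.5794, 0.0044, 0.087]
ee_rot: [2.177, 2.0, 0.245]
force: [-20.2, 2.9, 37.9]
width: 0.105
gripper_force: 50.0
clk 12.48 shift units [-0.001   0.0009  0.0034] turn units [ 0.0005 -0.0013 -0.0002] | min rows [1. 1.] F [-20.2   2.9  37.9] w 9.7 j [-0.65  0.49  0.71  2.1  -0.64  0.49  0.42]
[ 0.1434268   2.72842043 -0.04212676]
[[606.0, 172.0], [200.0, 185.0], [598.0, 185.0], [186.0, 171.0], [757.0, 455.0], [209.0, 385.0]]
```

View pics/w4.png

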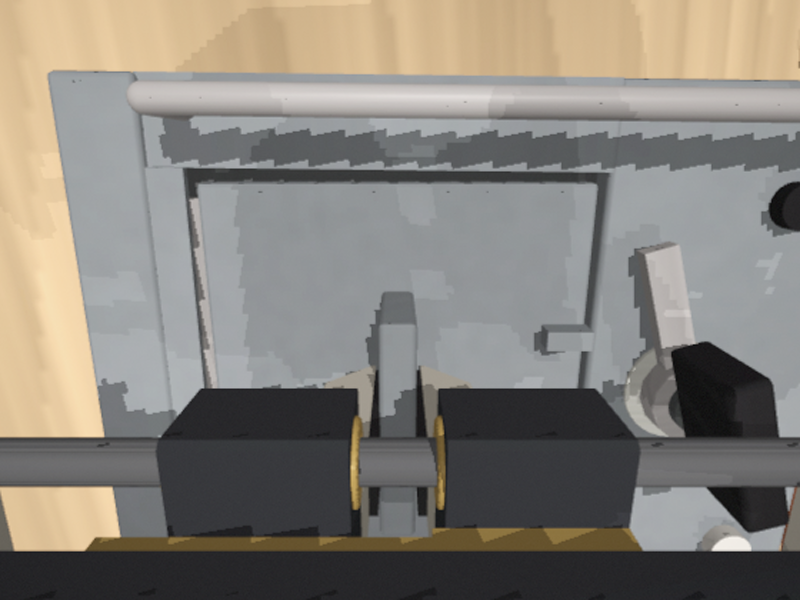

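The cover sits flush: a thin strip of lip shows at columns 190–212 by the ledge, with a gap of about 3 mm at the top edge, columns 598–606. I'll ease the pressing force, open the fingers and retreat.

```bash
python3 -m creep '[[0,0,-0.003,0,0,0],[0,0,0,0,0,0]]'
python3 -m creep '[[0,0,0,0,0,0],[0,0,0,0,0,0],[0,0,0,0,0,0],[0,0,0,0,0,0],[0,0,0,0,0,0],[0,0,0,0,0,0]]' 0.2
python3 -m creep '[[0,0,-0.02,0,0,0],[0,0,-0.06,0,0,0],[0,0,-0.08,0,0,0],[0,0,-0.08,0,0,0],[0,0,-0.05,0,0,0],[0,0,0,0,0,0],[0,0,0,0,0,0]]'
python3 -c "
from h import *
go(*inbay([166,0,110],BAY,0,.07))
d=wristcam(arm.observe(),arm.get_image('wrist'));cv2.imwrite('pics/w5.png',crop(d['frame'],0,0,560,420,800,600))
Rm,t=pose(BAY,.24); print((proj(d,[t+Rm@np.array(P)/1e3 for P in [(136,69,10),(14,65,10),(134,65,10),(134,-65,10),(136,-69,10),(166,0,54),(166,0,22),(11,0,12),(215,95,10),(215,-95,10)]])*10/7).round(0).tolist())"
```

```text
clock: 12.7
position: [0.5796, 0.0043, 0.0871]
ee_rot: [2.175, 1.999, 0.244]
force: [-9.6, 1.4, 17.9]
width: 0.103
gripper_force: 50.0
clock: 13.2
position: [0.5796, 0.0042, 0.0865]
ee_rot: [2.175, 2.0, 0.242]
force: [0.5, -0.1, 0.1]
width: 0.393
gripper_force: 0.0
clock: 13.78
position: [0.5524, 0.0071, 0.2005]
ee_rot: [2.174, 2.0, 0.246]
force: [-1.0, -0.1, -0.7]
width: 0.398
gripper_force: 0.0
clk 13.78 shift units [-0.0024  0.2291  0.0582] turn units [ 0.0015 -0.0009 -0.033 ] | min rows [3. 1.] F [-1.  -0.1 -0.7] w 36.7 j [-0.93  0.3   1.    2.05 -0.36  0.71  0.18]
[[519.0, 163.0], [279.0, 171.0], [514.0, 171.0], [500.0, 403.0], [503.0, 409.0], [594.0, 319.0], [572.0, 300.0], [280.0, 295.0], [682.0, 109.0], [633.0, 449.0]]
```

View pics/w5.png

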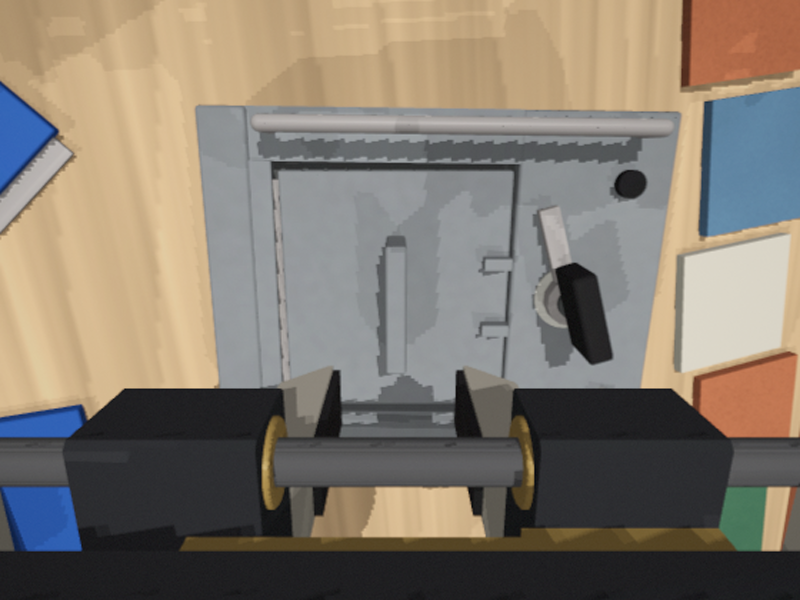

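The cover lies flush and aligned, with its top-right corner at (514,170) against a predicted (514,171). The knob bar is at about (590,310) and its arm tip at (549,208). The arm angle looks larger than nominal, so I'll enlarge it.

```bash
python3 -c "
from h import *
import pickle
d=wristcam(arm.observe(),arm.get_image('wrist'));pickle.dump(d,open('w6.pkl','wb'));cv2.imwrite('pics/w6.png',crop(d['frame'],360,135,90,126,428,600))"
```

```text
(no output)
```

View pics/w6.png

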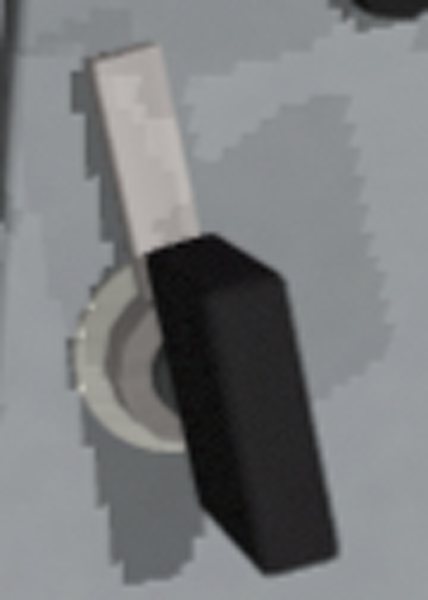

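The crop shows the grip's top face at (210,295), (287,280), (337,555) and (265,575), and the arm tip at (92,60) and (158,44). I'll fit the knob axis and angle from these.

```bash
cat > k.py <<'E'
from h import *
import pickle
d=pickle.load(open('w6.pkl','rb'))
uv=np.array([(210,293),(287,279),(337,555),(265,575),(147,255),(215,236),(200,505),(92,60),(158,44)],float)/4.755+[359.6,134.6]
P=np.array([(22,6,54),(22,-6,54),(-22,-6,54),(-22,6,54),(22,6,24),(22,-6,24),(-22,6,24),(50,5,18),(50,-5,18)],float)
Rm,t=pose(BAY,.24)
def f(q):
    c,s=np.cos(q[2]),np.sin(q[2]); X=np.c_[q[0]+c*P[:,0]-s*P[:,1],q[1]+s*P[:,0]+c*P[:,1],P[:,2]+q[3]]
    return (proj(d,t+X@Rm.T/1e3)-uv).ravel()
r=least_squares(f,[166,0,1.64,0],x_scale=[1,1,.01,1],loss='soft_l1');print(r.x.round(3),f(r.x).round(1),"turn",r.x[2]-1.64)
x,y,a,z=r.x
go(*inbay([x,y,90],BAY,0,a-np.pi/2)); go(*inbay([x,y,29],BAY,0,a-np.pi/2))
E
python3 k.py
```

```text
[167.047  -1.595   1.872  -2.836] [-1.8  0.5  0.  -1.8  1.8 -0.  -0.3  0.6 -1.5 -1.2  0.3 -1.9 -0.3  0.1
  0.9  1.7  0.5  0.9] turn 0.23173135343653994
clk 13.88 shift units [-0.0057  0.2347  0.104 ] turn units [ 0.0002 -0.0002 -0.1432] | min rows [3. 3.] F [ 0.3 -0.8 -0.2] w 36.9 j [-0.93  0.3   1.    2.05 -0.36  0.71  0.18]
clk 13.88 shift units [-0.0058  0.2347  0.2565] turn units [ 0.0002 -0.0002 -0.1432] | min rows [4. 3.] F [ 0.3 -0.8 -0.2] w 36.9 j [-0.93  0.3   1.    2.05 -0.36  0.71  0.18]
```

```bash
python3 -m creep '[[-0.001,0.05,0,0,0,0],[-0.001,0.07,0,0,0,0],[-0.001,0.065,0,0,0,0],[-0.001,0.048,0,0,0,0],[0,0,0,0,0,-0.048],[0,0,0,0,0,-0.048],[0,0,0,0,0,-0.0472],[0,0,0.05,0,0,0],[0,0,0.05,0,0,0],[0,0,0,0,0,0],[0,0,0,0,0,0]]'
python3 -c "
from h import *
go(*inbay([166.5,-.8,29],BAY,0,1.872-np.pi/2))"
```

```text
clock: 14.8
position: [0.6504, -0.004, 0.1808]
ee_rot: [1.842, 2.288, 0.194]
force: [-0.2, 1.0, -0.7]
width: 0.395
gripper_force: 0.0
clk 14.80 shift units [0.0021 0.004  0.1535] turn units [-0.0015  0.0003 -0.0007] | min rows [2. 1.] F [-0.2  1.  -0.7] w 36.3 j [-0.65  0.47  0.78  1.84 -0.46  0.76  0.56]
```

```bash
python3 -m creep '[[0.0021,0.004,0.03,-0.0015,0,0],[0,0,0.05,0,0,0],[0,0,0.045,0,0,0],[0,0,0.0285,0,0,0],[0,0,0,0,0,0],[0,0,0,0,0,0]]'
python3 -m creep '[[0,0,0,0,0,0],[0,0,0,0,0,0],[0,0,0,0,0,0],[0,0,0,0,0,0],[0,0,0,0,0,0],[0,0,0,0,0,0]]' 1 30
python3 -c "
from h import *
go(*inbay([166.5,-.8,29],BAY,0,1.872-np.pi/2))
print(arm.observe()['ft_torque'])"
```

```text
clock: 15.3
position: [0.6676, -0.0037, 0.1233]
ee_rot: [1.839, 2.285, 0.201]
force: [0.6, 0.1, 0.6]
width: 0.404
gripper_force: 0.0
clock: 15.8
position: [0.6655, -0.004, 0.1232]
ee_rot: [1.841, 2.287, 0.2]
force: [-9.8, -0.2, 6.7]
width: 0.127
gripper_force: 30.0
clk 15.80 shift units [-0.0002  0.0003  0.0049] turn units [ 0.0004 -0.0004 -0.0007] | min rows [1. 1.] F [-9.8 -0.2  6.7] w 11.7 j [-0.58  0.55  0.7   1.86 -0.55  0.66  0.63]
[-0.33911666  2.06160445 -0.12362558]
```

```bash
python3 -m creep '[[0,-0.005,0,0,0,0],[0,0,0,0,0,0]]'
python3 -m creep '[[0,0,-0.01,0,0,0],[0,0,-0.012,0,0,0],[0,0,-0.012,0,0,0],[0,0,0,0,0,0],[0,0,0,0,0,0]]'
python3 -c "
from h import *
go(*inbay([166.5,-.8,29],BAY,0,1.872-np.pi/2));print(arm.observe()['ft_torque'])"
```

```text
clock: 15.97
position: [0.6653, -0.0041, 0.1232]
ee_rot: [1.838, 2.285, 0.202]
force: [-4.7, -0.0, 4.7]
width: 0.126
gripper_force: 30.0
clock: 16.38
position: [0.6621, -0.0037, 0.1365]
ee_rot: [1.838, 2.286, 0.202]
force: [-3.6, -1.8, 0.5]
width: 0.131
gripper_force: 30.0
clk 16.38 shift units [-0.0004  0.0006  0.0391] turn units [ 0.0019  0.     -0.0004] | min rows [1. 1.] F [-3.6 -1.8  0.5] w 12.0 j [-0.6   0.53  0.72  1.86 -0.53  0.68  0.61]
[-0.28654651  1.14662091 -0.07505507]
```

```bash
python3 -m creep '[[0,0,0,0,0,-0.03],[0,0,0,0,0,-0.05],[0,0,0,0,0,-0.05],[0,0,0,0,0,-0.05],[0,0,0,0,0,-0.05],[0,0,0,0,0,-0.05],[0,0,0,0,0,0]]'
python3 -c "
from h import *
go(*inbay([166.5,-.8,44],BAY,0,3.14-np.pi/2));print(arm.observe()['ft_torque'])"
```

```text
clock: 16.97
position: [0.6632, -0.0032, 0.1365]
ee_rot: [1.082, 2.697, 0.107]
force: [1.3, 0.3, -1.8]
width: 0.133
gripper_force: 30.0
clk 16.97 shift units [ 0.0001 -0.0024  0.001 ] turn units [ 0.0017  0.0022 -0.3233] | min rows [1. 6.] F [ 1.3  0.3 -1.8] w 12.2 j [-0.49  0.5   0.56  1.85 -0.39  0.64  1.07]
[ 0.14637586  0.26055846 -0.02272986]
```

```bash
python3 -m creep '[[0,0,0,0,0,-0.05],[0,0,0,0,0,-0.05],[0,0,0,0,0,-0.05],[0,0,0,0,0,-0.05],[0,0,0,0,0,-0.05],[0,0,0,0,0,-0.05],[0,0,0,0,0,-0.02],[0,0,0,0,0,0],[0,0,0,0,0,0]]'
python3 -c "
from h import *
go(*inbay([166.5,-.8,44],BAY,0,3.14-np.pi/2));print(arm.observe()['ft_torque'])"
```

```text
clock: 17.72
position: [0.6637, -0.0019, 0.1367]
ee_rot: [0.145, 2.892, -0.008]
force: [2.6, 4.4, -1.3]
width: 0.128
gripper_force: 30.0
clk 17.72 shift units [ 0.0026 -0.0051  0.0011] turn units [ 0.0015  0.0029 -0.007 ] | min rows [1. 1.] F [ 2.6  4.4 -1.3] w 11.8 j [-0.37  0.47  0.37  1.84 -0.23  0.62  1.59]
[ 1.02862943 -0.11927864  0.22006352]
```

```bash
python3 -m creep '[[0,0.003,0.005,0,0,0],[0,0,0.01,0,0,0],[0,0,0.01,0,0,0],[0,0,0.008,0,0,0],[0,0,0,0,0,0]]'
python3 -c "
from h import *
go(*inbay([166.5,-.8,29],BAY,0,3.14-np.pi/2));print(arm.observe()['ft_torque'])"
```

```text
clock: 18.13
position: [0.6667, -0.0022, 0.1236]
ee_rot: [0.142, 2.893, -0.01]
force: [5.5, 3.8, 0.9]
width: 0.128
gripper_force: 30.0
clk 18.13 shift units [ 0.0023 -0.0049  0.005 ] turn units [ 0.0008  0.0027 -0.006 ] | min rows [1. 1.] F [5.5 3.8 0.9] w 11.8 j [-0.36  0.49  0.36  1.85 -0.24  0.6   1.6 ]
[ 0.91412704 -0.60279493  0.21649827]
```

```bash
python3 -m creep '[[0,0,0.004,0,0,0],[0,0,0.003,0,0,0],[0,0,0,0,0,0],[0,0,0,0,0,0]]'
python3 -c "
from h import *
go(*inbay([166.5,-.8,29],BAY,0,3.14-np.pi/2))"
```

```text
clock: 18.47
position: [0.6675, -0.0023, 0.1229]
ee_rot: [0.143, 2.891, -0.009]
force: [-8.6, 4.6, 23.9]
width: 0.13
gripper_force: 30.0
clk 18.47 shift units [ 0.0039 -0.005   0.003 ] turn units [ 0.0013  0.0033 -0.0062] | min rows [1. 1.] F [-8.6  4.6 23.9] w 11.9 j [-0.36  0.49  0.36  1.85 -0.24  0.6   1.6 ]
```

The knob has bottomed out, with 24 N at the same height as when I first gripped it. I'll ease off, release and retreat.

```bash
python3 -m creep '[[0,0,-0.003,0,0,0],[0,0,0,0,0,0]]'
python3 -m creep '[[0,0,0,0,0,0],[0,0,0,0,0,0],[0,0,0,0,0,0],[0,0,0,0,0,0],[0,0,0,0,0,0],[0,0,0,0,0,0],[0,0,0,0,0,0]]' 0.0
python3 -m creep '[[0,0,-0.02,0,0,0],[0,0,-0.06,0,0,0],[0,0,-0.08,0,0,0],[0,0,-0.08,0,0,0],[-0.05,0,-0.05,0,0,0],[-0.05,0,0,0,0,0],[-0.05,0,0,0,0,0],[-0.05,0,0,0,0,0],[0,0,0,0,0,0],[0,0,0,0,0,0]]'
python3 -c "
from h import *
d=arm.get_image('wrist');s=arm.get_image('side')
cv2.imwrite('pics/w7.png',np.vstack([crop(d['frame'],0,0,560,420,480,360),crop(s['frame'],240,150,120,60,480,240)]))"
```

```text
clock: 18.63
position: [0.6674, -0.0022, 0.1231]
ee_rot: [0.142, 2.891, -0.01]
force: [-2.4, 4.5, 13.7]
width: 0.127
gripper_force: 30.0
clock: 19.22
position: [0.6661, -0.0029, 0.1216]
ee_rot: [0.142, 2.894, -0.011]
force: [0.1, -0.8, -0.5]
width: 0.498
gripper_force: 0.0
clock: 20.05
position: [0.7158, -0.0085, 0.254]
ee_rot: [0.142, 2.894, -0.012]
force: [-0.4, -1.3, 0.6]
width: 0.503
gripper_force: 0.0
```

View pics/w7.png

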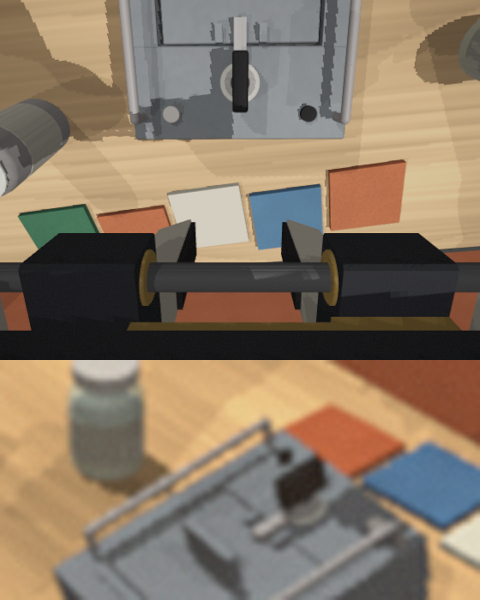

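The arm now points straight over the cover between the two ridges, from (240,18) to (240,110). The cover is flush and the robot is clear, so I'll hand it in.

```bash
python3 -c "
from cell import arm
print(arm.sign_off())"
```

```text
the job is handed in; nothing more can be done
None
```

I closed the cover flush in the bay with its lip under the ledge, turned the knob to its stop between the ridges, pushed it fully in, and handed the job in at about 20 s; the hand-in gave no pass or fail result.

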